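# Rack the washed main bearing caps by their paint marks

### The job

The four washed main bearing caps are standing in the wire draining rack. Move each one to the storage board, into the cradle of the same colour as the paint mark on its crown, so that it stands upright, feet down on the cradle floor; set the caps down rather than dropping them. Do not shift the timing gear or the spray can.

Things in the scene. Friction and masses are not known exactly. Their poses are not given: they have to be found in the camera images.
- cap_red_mid (a point): Black iron bearing cap, red paint on its crown. Loose, about 0.5 kg. In mm: arch 104 long (x) x 22 thick (y) x 46 high, z up. Point: 33 above its feet, mid-crown (solid 27 to 46 above the feet). Two bolts at x = +-39, heads 19 wide, tops 65 above the feet. Starts upright on the draining rack's floor in a row of four, 80 apart (along y), broad faces to each other.
- seat_red (a point): Middle of the red plastic cradle's floor, where the cap's feet stand. In mm: 14 above the bench, z up. Fixed, in a row 80 apart (along y) on a plywood board. Pocket 120 long (x, the cap's length) x 34 wide (y); walls 21 high, upper half flared; side walls only at the ends (|x| over 40), free for fingers between. Cap goes either way round.
- cap_yellow_mid (a point): Black iron bearing cap, yellow paint on its crown. Loose, about 0.5 kg. In mm: arch 104 long (x) x 22 thick (y) x 46 high, z up. Point: 33 above its feet, mid-crown (solid 27 to 46 above the feet). Two bolts at x = +-39, heads 19 wide, tops 65 above the feet. Starts upright on the draining rack's floor in a row of four, 80 apart (along y), broad faces to each other.
- seat_yellow (a point): Middle of the yellow plastic cradle's floor, where the cap's feet stand. In mm: 14 above the bench, z up. Fixed, in a row 80 apart (along y) on a plywood board. Pocket 120 long (x, the cap's length) x 34 wide (y); walls 21 high, upper half flared; side walls only at the ends (|x| over 40), free for fingers between. Cap goes either way round.
- cap_blue_mid (a point): Black iron bearing cap, blue paint on its crown. Loose, about 0.5 kg. In mm: arch 104 long (x) x 22 thick (y) x 46 high, z up. Point: 33 above its feet, mid-crown (solid 27 to 46 above the feet). Two bolts at x = +-39, heads 19 wide, tops 65 above the feet. Starts upright on the draining rack's floor in a row of four, 80 apart (along y), broad faces to each other.
- seat_blue (a point): Middle of the blue plastic cradle's floor, where the cap's feet stand. In mm: 14 above the bench, z up. Fixed, in a row 80 apart (along y) on a plywood board. Pocket 120 long (x, the cap's length) x 34 wide (y); walls 21 high, upper half flared; side walls only at the ends (|x| over 40), free for fingers between. Cap goes either way round.
- cap_white_mid (a point): Black iron bearing cap, white paint on its crown. Loose, about 0.5 kg. In mm: arch 104 long (x) x 22 thick (y) x 46 high, z up. Point: 33 above its feet, mid-crown (solid 27 to 46 above the feet). Two bolts at x = +-39, heads 19 wide, tops 65 above the feet. Starts upright on the draining rack's floor in a row of four, 80 apart (along y), broad faces to each other.
- seat_white (a point): Middle of the white plastic cradle's floor, where the cap's feet stand. In mm: 14 above the bench, z up. Fixed, in a row 80 apart (along y) on a plywood board. Pocket 120 long (x, the cap's length) x 34 wide (y); walls 21 high, upper half flared; side walls only at the ends (|x| over 40), free for fingers between. Cap goes either way round.
- gear_mid (a point): Bystander: steel timing gear lying flat, 110 mm across, 22 mm thick, hub 32 mm high; this point is 11 mm above the bench. Not to be shifted. (The draining rack nearby: steel, 150 x 330 mm, floor 6 mm above the bench, wire hoops 32 mm high half-way between the caps, all 38 mm or more from the row's middle line, so mid-crown is free for fingers.)
- can_mid (a point): Bystander: grey and orange spray can with a red cap, standing upright, 58 mm across, 164 mm tall; this point is on its axis, 82 mm above the bench. Not to be shifted or knocked over.

How it is judged:
At the end, for the whole second after the job is handed in: Every cap is released and at rest in the cradle of its own colour: its middle within 12 mm (horizontally) of the cradle's middle, feet on the cradle floor within 4 mm, upright within 0.1 rad, its long side along the cradle within 0.3 rad (either way round) (horizontal distance between cap_red_mid and seat_red below 0.012 m and z of cap_red_mid in the frame of seat_red between 0.029 and 0.037 m and angle between each of cap_red_mid, cap_yellow_mid, cap_blue_mid, cap_white_mid's own z axis and vertical below 0.1 rad and angle between the x axis of cap_red_mid and the x axis of seat_red, either way round below 0.3 rad and linear speed of each of cap_red, cap_yellow, cap_blue, cap_white below 0.02 m/s and horizontal distance between cap_yellow_mid and seat_yellow below 0.012 m and z of cap_yellow_mid in the frame of seat_yellow between 0.029 and 0.037 m and angle between the x axis of cap_yellow_mid and the x axis of seat_yellow, either way round below 0.3 rad and horizontal distance between cap_blue_mid and seat_blue below 0.012 m and z of cap_blue_mid in the frame of seat_blue between 0.029 and 0.037 m and angle between the x axis of cap_blue_mid and the x axis of seat_blue, either way round below 0.3 rad and horizontal distance between cap_white_mid and seat_white below 0.012 m and z of cap_white_mid in the frame of seat_white between 0.029 and 0.037 m and angle between the x axis of cap_white_mid and the x axis of seat_white, either way round below 0.3 rad); the robot touches nothing.
It fails at once if the timing gear is shifted by more than 25 mm (distance of gear_mid from where it was at the start of the episode above 0.025 m).
It fails at once if the spray can is shifted by more than 25 mm or knocked over (distance of can_mid from where it was at the start of the episode above 0.025 m or angle between can_mid's own z axis and vertical above 0.4 rad).
It fails at once if a cap is dropped (falls free of the fingers faster than 0.6 m/s, about 20 mm of fall) ((contact force between the fingers and cap_red below 0.05 N and linear speed of cap_red above 0.6 m/s) or (contact force between the fingers and cap_yellow below 0.05 N and linear speed of cap_yellow above 0.6 m/s) or (contact force between the fingers and cap_blue below 0.05 N and linear speed of cap_blue above 0.6 m/s) or (contact force between the fingers and cap_white below 0.05 N and linear speed of cap_white above 0.6 m/s)).
It also fails if it takes over 120 s, if anything falls off the work surface, if the arm or the gripper's body presses on something with over 40 N, if the wrist force passes 120 N, or if a joint passes its speed limit or range.

### The arm

A 7-joint arm with a two-finger parallel gripper is mounted at the origin on the work surface. World frame = base frame: x ahead of the robot, y to its left, z up, the work surface at z = 0. Lengths are in m, angles in rad, forces in N, time in s.
With the tool pointing down it reaches from about 0.425 to 0.8 m from the base axis. Payload 8.3 kg.
Tool frame: the origin (TCP) lies at the centre of the arm's flange, where the gripper is bolted on; the fingertips stand 173 mm ahead of it and the grasp point (between the pads) lies 155 mm ahead of it; z points along the fingers, y is the line along which they close (so a half turn about z gives the same grasp; the last joint's range is limited). The gripper opens to 85 mm and grips with 20 to 120 N. Pads are 22 mm wide; open, the fingers measure 114 mm over their backs; the gripper's body (76 mm by 85 mm) begins 54 mm behind the grasp point. The pads swing forward as they close: fully open they stand 13 mm farther back than shut.
Start: joints at [1.153, 0.383, 0.016, 1.37, -0.006, 1.388, -0.046], TCP at [0.217, -0.586, 0.405] pointing down, gripper open.
Joint ranges: [-2.95, 2.95], [-0.25, 2.06], [-1.52, 1.56], [0.18, 2.33], [-1.44, 4.58], [0.02, 2.06], [-3.01, 3.01]. Speed limits (rad/s): [2.39, 2.39, 3.01, 3.01, 3.14, 3.14, 3.14].

### API

Orientations are given as a 3x3 rotation matrix whose columns are the frame's x, y, z axes.
In Python, from cell import bot, imaging gives the robot as it stands. The module is installed in compiled form; this text tells all that it offers.
- The arm moves only by the tool jog_arm, never from a script. Its argument "targets" is a list of rows, each a list of 6 numbers: the shift along the tool's x, y, z scaled (see below), then the turn, a rotation vector about the tool's x, y, z scaled (see below). A call has 1 to 10 rows; each row shifts and turns the commanded pose from where the row before left it, along the tool's axes as they then stand; what a row does not reach is not made up. The controller multiplies each number of a shift by 8 cm and each number of a turn by 180 degrees. A row lasts 1/12 s, in which the tool goes at most 41.7 mm and 7.16 degrees, less where a joint would pass 70% of its speed; a pose out of reach is approached as far as the arm can. A call with a number of a shift or a turn outside -1 to 1 is refused whole. A call with a gripper value outside its range is refused whole. "hand" is the finger opening in mm, from 0 to 85.4, set as the call begins (left out, the last holds). The fingers move at their own pace and stop on an object; the grip force is fixed at half the most. Time passes only in rows, so rows that do not move let the fingers close. It gives the time, the measured TCP pose, the force, the opening and the grip force at its end, in the units of the state.
- bot.get_state(): the state, without advancing time (a new reading comes with each control period).
- imaging.get_image(name): name is "scene" or "top"; returns a dict with "color" (480x640x3 uint8, blue, green, red), "z_map" (480x640 float32, m along the optical axis (not along the pixel's ray), 0 where there is no reading), "fx", "fy", "cx", "cy" (pixels), "dist" ([k1, k2, p1, p2, k3] as OpenCV has them; the pictures are not rectified), "position" and "orientation" of the camera in the world. Camera axes: x right, y down, z forward; pixel columns grow to the right and rows downward; lengths in m; the calibration is good to about 2 mm. A picture is of the moment at which its call begins.
- bot.close_job(): hands the job in; it is judged then, once.
Trained networks look in a picture, given as the dict that the camera call returned (one of the last four; its "shot" number tells which), for a name from the list of things; names that differ only in an ending like _2 or _b are one class to them, and where a whole thing is asked for, a point or a joint stands for the part that bears it (a point fixed in the world has none). Each returns a list of dicts, best first, with "p" (0 to 1); they miss things now and then, are a little off and sometimes report something else, mostly with a low value. They report only what shows in the picture. A call takes as long as a camera call.
- imaging.boxes_of(picture, name): "uv" ([column, row] in pixels, amid what is visible of it).
- imaging.cut_out(picture, name): "region" (480x640 bool, what is visible of it) and "uv" ([column, row] in pixels, amid what is visible of it).
The state is a dict: "t": time; "qpos": joint angles; "joint_velocities": joint speeds; "effort": joint torques, N m; "tcp_pos": TCP position; "orientation": TCP orientation; "ft_force": force on the tool from outside, world axes, zero at the start; "ft_torque": the same for the moment, N m; "gripper_width": finger opening in m; "gripper_force": force on a finger pad.
Only numpy, scipy, OpenCV 4.12 (cv2) and the standard library are available. Lean on these libraries where they do the work, as an engineer would, in place of code of your own. Each camera call takes 0.05 s, during which the arm holds its last target. There are 200 camera calls.

## Working session

There is one attempt and no reset: what is moved stays moved. The work goes in short steps, Python scripts to look and compute and a tool call to move; the robot and the scene stay as the last step left them, time stands still between calls to the robot, and variables do not carry over. Pictures are saved under pics/ and viewed, at most 14 in all, crops included, and the job is handed in when it is done.

Besides the shell and the picture viewer there is one more tool, called after "Call:" by a JSON object that holds its "fn" and its "kwargs". jog_arm: Moves the arm, as the interface text tells. Shifts and turns lie within -1 to 1; 1 stands for 8 cm of shift or 180 degrees of turn. Its arguments: {"type":"object","properties":{"targets":{"type":"array"},"hand":{"type":"number"}},"required":["targets"]}

```bash
mkdir -p pics; cat > h.py <<'E'
import numpy as np, cv2
from cell import bot, imaging
NAMES=['cap_red_mid','seat_red','cap_yellow_mid','seat_yellow','cap_blue_mid','seat_blue','cap_white_mid','seat_white','gear_mid','can_mid']
def K(p): return np.array([[p['fx'],0,p['cx']],[0,p['fy'],p['cy']],[0,0,1.]])
def world(p,uv,z=None):
    """pixels (n,2) -> world points with depth z (n)"""
    uv=np.atleast_2d(np.float64(uv))
    if z is None: z=p['z_map'][uv[:,1].round().astype(int),uv[:,0].round().astype(int)]
    n=cv2.undistortPoints(uv[:,None],K(p),np.array(p['dist']))[:,0]
    c=np.c_[n,np.ones(len(n))]*np.asarray(z)[:,None]
    return c@np.array(p['orientation']).T+np.array(p['position'])
def proj(p,X):
    R=np.array(p['orientation']);t=-R.T@np.array(p['position'])
    return cv2.projectPoints(np.float64(X).reshape(-1,1,3),cv2.Rodrigues(R.T)[0],t,K(p),np.array(p['dist']))[0][:,0]
E
python3 - <<'E'
from h import *
np.set_printoptions(precision=3,suppress=True)
s=bot.get_state()
for k in ('t','qpos','tcp_pos','orientation','gripper_width'): print(k,s[k])
for c in ('scene','top'):
    p=imaging.get_image(c); cv2.imwrite(f'pics/{c}0.png',p['color'])
    print(c,p['position'],p['orientation'],p['fx'],p['dist'])
    for n in NAMES:
        r=imaging.boxes_of(p,n)[:2]
        print(n,[(np.round(d['uv']),round(d['p'],2),world(p,d['uv'])[0]) for d in r])
E
```

```text
t 0.0
qpos [ 1.153  0.384  0.016  1.371 -0.006  1.388 -0.047]
tcp_pos [ 0.217 -0.586  0.404]
orientation [[ 0.938  0.347 -0.001]
 [ 0.347 -0.938  0.002]
 [-0.    -0.002 -1.   ]]
gripper_width 0.085399614801061
scene [ 1.101 -0.675  0.678] [[ 0.831  0.327 -0.449]
 [ 0.556 -0.477  0.681]
 [ 0.009 -0.815 -0.579]] 455.3738740910648 [-0.104  0.     0.     0.     0.   ]
cap_red_mid [(array([220., 320.]), 0.94, array([ 0.596, -0.272,  0.05 ]))]
seat_red [(array([317., 225.]), 0.72, array([0.531, 0.15 , 0.015]))]
cap_yellow_mid [(array([264., 275.]), 0.76, array([ 0.58 , -0.12 ,  0.052]))]
seat_yellow [(array([330., 209.]), 0.89, array([0.517, 0.237, 0.016]))]
cap_blue_mid [(array([188., 351.]), 0.56, array([ 0.601, -0.36 ,  0.05 ]))]
seat_blue [(array([296., 235.]), 0.81, array([0.514, 0.083, 0.013]))]
cap_white_mid [(array([244., 298.]), 0.61, array([ 0.593, -0.201,  0.052]))]
seat_white [(array([348., 198.]), 0.59, array([0.526, 0.317, 0.015]))]
gear_mid [(array([328., 338.]), 0.85, array([ 0.779, -0.172,  0.025]))]
can_mid [(array([220., 321.]), 0.7, array([ 0.598, -0.274,  0.05 ]))]
top
[... 180 characters left out ...]
255.]), 0.8, array([ 0.583, -0.264,  0.05 ]))]
seat_red [(array([239., 287.]), 0.59, array([0.525, 0.168, 0.015]))]
cap_yellow_mid [(array([364., 260.]), 0.59, array([ 0.575, -0.111,  0.049]))]
seat_yellow [(array([202., 291.]), 0.61, array([0.518, 0.251, 0.015]))]
cap_blue_mid [(array([471., 259.]), 0.82, array([ 0.571, -0.342,  0.056]))]
seat_blue []
cap_white_mid [(array([396., 262.]), 0.82, array([ 0.569, -0.181,  0.039]))]
seat_white [(array([168., 287.]), 0.76, array([0.528, 0.328, 0.013]))]
gear_mid [(array([378., 173.]), 0.95, array([ 0.769, -0.149,  0.036]))]
can_mid [(array([168., 288.]), 0.65, array([0.526, 0.33 , 0.012])), (array([256., 177.]), 0.6, array([0.745, 0.108, 0.137]))]
```

View pics/top0.png

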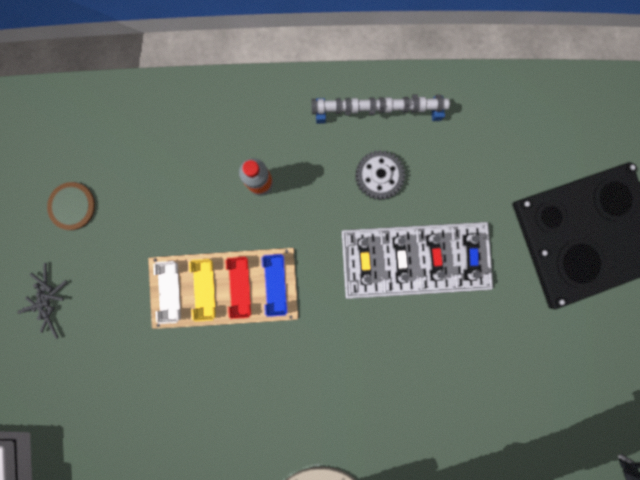

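View pics/scene0.png

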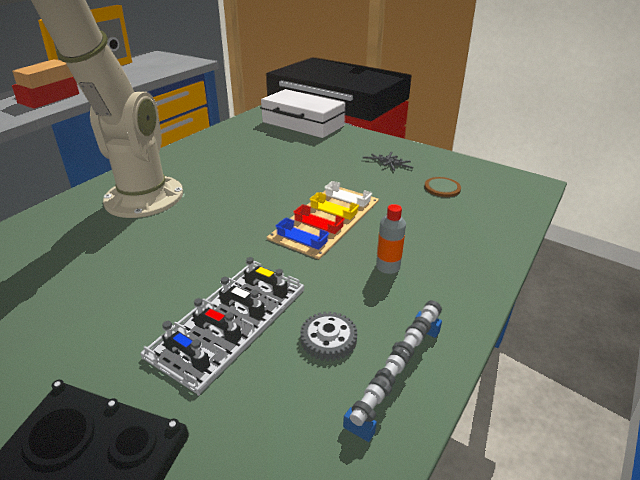

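The top view shows the caps in the rack as yellow (365,260), white (402,259), red (437,257) and blue (474,257). The cradles are white (168,290), yellow (204,289), red (239,287) and blue (275,285). The can is at (255,175) and the gear at (381,173). The scene view shows the same order.

```bash
cat >> h.py <<'E'
def colmask(p,c):
    h=cv2.cvtColor(p['color'],cv2.COLOR_BGR2HSV);H,S,V=[h[...,i].astype(int) for i in range(3)]
    if c=='red': return ((H<8)|(H>172))&(S>150)&(V>90)
    if c=='yellow': return (H>20)&(H<33)&(S>150)&(V>110)
    if c=='blue': return (H>105)&(H<130)&(S>150)&(V>60)
    return (S<40)&(V>185)
def blob(p,c,uv,r):
    m=colmask(p,c); n,l,st,ce=cv2.connectedComponentsWithStats(m.astype(np.uint8))
    cand=[i for i in range(1,n) if st[i,4]>15 and np.hypot(*(ce[i]-uv))<r]
    if not cand: return None,None
    i=max(cand,key=lambda i:st[i,4]); return ce[i],l==i
def tri(ps,uvs):
    """least-squares meeting point of rays, and rms miss"""
    A=np.zeros((3,3));b=np.zeros(3);L=[]
    for p,uv in zip(ps,uvs):
        o=np.array(p['position']);d=world(p,uv,[1.])[0]-o;d/=np.linalg.norm(d);M=np.eye(3)-np.outer(d,d);A+=M;b+=M@o;L.append((M,o))
    X=np.linalg.solve(A,b);return X,max(np.linalg.norm(M@(X-o)) for M,o in L)
E
python3 - <<'E'
from h import *
np.set_printoptions(precision=4,suppress=True)
P={c:imaging.get_image(c) for c in('scene','top')}
capuv={'scene':dict(blue=(183,341),red=(215,315),white=(241,293),yellow=(265,272)),'top':dict(yellow=(365,260),white=(402,259),red=(437,257),blue=(474,257))}
suv={'scene':dict(blue=(302,233),red=(319,219),white=(349,194),yellow=(334,207)),'top':dict(yellow=(204,289),white=(168,290),red=(239,287),blue=(275,285))}
for c in ('yellow','white','red','blue'):
    B={k:blob(P[k],c,capuv[k][c],12) for k in P}
    X,e=tri([P[k] for k in P],[B[k][0] for k in P])
    print('cap',c,X,'miss',round(e,4),[ (B[k][0],B[k][1].sum()) for k in P])
    for k in P:
        vu=np.argwhere(B[k][1]); w=world(P[k],vu[:,::-1]); w=w[abs(w[:,2]-.052)<.02]; print('   depth',k,np.median(w,0))
for c in ('yellow','white','red','blue'):
    B={k:blob(P[k],c,suv[k][c],20) for k in P}
    C={}
    for k in P:
        vu=np.argwhere(B[k][1]); w=world(P[k],vu[:,::-1])
        fl=w[(w[:,2]<.022)&(w[:,2]>.004)]; wl=w[(w[:,2]>.026)&(w[:,2]<.045)]
        r=cv2.minAreaRect(np.float32(w[(w[:,2]>.004)&(w[:,2]<.045),:2]*1000))
        print('seat',c,k,'n',len(w),'floor',np.median(fl,0),'rect',np.round(r[0],1),np.round(r[1],1),round(r[2],1),'wallz',np.percentile(w[:,2],97))
# rows, bolts
for k in P:
    v,u=np.mgrid[0:480,0:640]; w=world(P[k],np.c_[u.ravel(),v.ravel()],P[k]['z_map'].ravel())
    b=(abs(w[:,0]-.57)<.08)&(w[:,1]>-.42)&(w[:,1]<-.06)&(w[:,2]>.06)&(w[:,2]<.09)
    m=b.reshape(480,640).astype(np.uint8); n,l,st,ce=cv2.connectedComponentsWithStats(m)
    for i in range(1,n):
        if st[i,4]>5: print('bolt',k,st[i,4],w[(l==i).ravel()].mean(0))
for k,n in (('top','can_mid'),('top','gear_mid'),('scene','can_mid'),('scene','gear_mid')):
    print(k,n,[(np.round(d['uv']),round(d['p'],2)) for d in imaging.boxes_of(P[k],n)[:3]])
E
```

```text
cap yellow [ 0.5742 -0.1115  0.0529] miss 0.0004 [(array([264.2913, 271.3786]), np.int64(103)), (array([365.0272, 260.7347]), np.int64(147))]
   depth scene [ 0.5745 -0.1118  0.0532]
   depth top [ 0.5741 -0.1113  0.0521]
cap white [ 0.5756 -0.1911  0.0532] miss 0.0002 [(array([239.9417, 291.8641]), np.int64(103)), (array([401.8889, 259.0815]), np.int64(135))]
   depth scene [ 0.5755 -0.1911  0.0533]
   depth top [ 0.5759 -0.1912  0.0525]
cap red [ 0.5781 -0.2673  0.052 ] miss 0.0006 [(array([214.1955, 314.4361]), np.int64(133)), (array([436.5549, 256.7805]), np.int64(164))]
   depth scene [ 0.5779 -0.2682  0.0524]
   depth top [ 0.5782 -0.2666  0.0523]
cap blue [ 0.5763 -0.3481  0.0525] miss 0.0007 [(array([182.25  , 339.4276]), np.int64(152)), (array([473.3353, 256.4731]), np.int64(167))]
   depth scene [ 0.5754 -0.3486  0.0525]
   depth top [ 0.5775 -0.3477  0.0521]
seat yellow scene n 617 floor [0.5184 0.2419 0.0151] rect [519.9 264.1] [136.9  88.2] 2.2 wallz 0.03696027585094719
seat yellow top n 1226 floor [0.5216 0.247  0.014 ] rect [521.6 246.9] [133.3  49. ] 2.3 wallz 0.03547
[... 854 characters left out ...]
85]
bolt scene 79 [ 0.5428 -0.2729  0.0679]
bolt scene 86 [ 0.6199 -0.2673  0.0681]
bolt scene 96 [ 0.5398 -0.3499  0.0681]
bolt scene 104 [ 0.6179 -0.3513  0.0683]
bolt top 64 [ 0.6181 -0.264   0.0683]
bolt top 67 [ 0.6159 -0.3476  0.0686]
bolt top 59 [ 0.6153 -0.1879  0.0685]
bolt top 64 [ 0.6137 -0.1086  0.0681]
bolt top 56 [ 0.5404 -0.2693  0.0684]
bolt top 62 [ 0.5377 -0.3463  0.0686]
bolt top 64 [ 0.5374 -0.1919  0.0681]
bolt top 64 [ 0.536  -0.1126  0.0682]
top can_mid [(array([256., 176.]), 0.81), (array([435., 257.]), 0.55)]
top gear_mid [(array([376., 174.]), 0.98), (array([274., 284.]), 0.51)]
scene can_mid [(array([391., 243.]), 0.56)]
scene gear_mid [(array([328., 336.]), 0.73)]
```

Call:
{"fn": "jog_arm", "kwargs": {"targets": [[0, 0, 0, 0, 0, 0.03], [0, 0, 0, 0, 0, 0.03], [0, 0, 0, 0, 0, 0.03], [0, 0, 0, 0, 0, 0.028], [0.4, -0.28, 0, 0, 0, 0], [0.4, -0.28, 0, 0, 0, 0], [0.4, -0.28, 0, 0, 0, 0], [0.4, -0.28, 0, 0, 0, 0], [0.4, -0.28, 0, 0, 0, 0], [0.4, -0.28, 0, 0, 0, 0]], "hand": 64}}

```text
t: 2.23
tcp_pos: [0.4126, -0.4534, 0.405]
orientation: [[1.0, -0.016, 0.0], [-0.016, -1.0, -0.0], [0.0, 0.0, -1.0]]
ft_force: [0.3, -0.5, 0.6]
gripper_width: 0.064
gripper_force: 0.0
```

```bash
cat > go.py <<'E'
"""go.py x y z yawdeg: remaining move in tool units (turn first, then shift in the turned frame)"""
import sys
from h import *
x,y,z,yw=map(float,sys.argv[1:5]); s=bot.get_state(); R=np.array(s['orientation']); p=np.array(s['tcp_pos'])
yaw=np.degrees(np.arctan2(R[1,0],R[0,0])); d=np.array([x,y,z])-p; a=np.radians(yw)
T=np.array([[np.cos(a),np.sin(a),0],[np.sin(a),-np.cos(a),0],[0,0,-1]])
print('t',round(s['t'],2),'tcp',p.round(4),'yaw',round(yaw,2),'tilt',R[:2,2].round(4),'q',np.round(s['qpos'],2),'w',round(s['gripper_width'],4),'F',np.round(s['ft_force'],1))
u=T.T@d/.08; print('turn z',round((yaw-yw)/180,4),'shift',u.round(3),'rows',round(np.linalg.norm(d)/.04,1))
E
python3 go.py .577 -.348 .31 -1
```

```text
t 2.23 tcp [ 0.4126 -0.4534  0.405 ] yaw -0.92 tilt [ 0.0004 -0.0003] q [ 0.8   0.36 -0.03  1.4   0.01  1.38 -0.81] w 0.064 F [ 0.3 -0.5  0.6]
turn z 0.0005 shift [ 2.032 -1.353  1.187] rows 5.4
```

Call:
{"fn": "jog_arm", "kwargs": {"targets": [[0.338, -0.225, 0.198, 0, 0, 0], [0.338, -0.225, 0.198, 0, 0, 0], [0.338, -0.225, 0.198, 0, 0, 0], [0.338, -0.225, 0.198, 0, 0, 0], [0.338, -0.225, 0.198, 0, 0, 0], [0.34, -0.227, 0.198, 0, 0, 0], [0, 0, 0, 0, 0, 0], [0, 0, 0, 0, 0, 0]]}}

```text
t: 2.9
tcp_pos: [0.5772, -0.3462, 0.3076]
orientation: [[1.0, -0.011, -0.002], [-0.011, -1.0, 0.003], [-0.002, -0.003, -1.0]]
ft_force: [-1.0, -0.1, 0.4]
gripper_width: 0.064
gripper_force: 0.0
```

```bash
python3 go.py .577 -.348 .193 -1; python3 - <<'E'
from h import *
p=imaging.get_image('scene'); cv2.imwrite('pics/s1.png',cv2.resize(p['color'][200:420,80:320],None,fx=2.5,fy=2.5))
E
```

```text
t 2.9 tcp [ 0.5772 -0.3462  0.3076] yaw -0.62 tilt [-0.0019  0.0029] q [ 0.56  0.55 -0.1   1.35  0.05  1.25 -1.12] w 0.064 F [-1.  -0.1  0.4]
turn z 0.0021 shift [-0.002  0.022  1.433] rows 2.9
```

View pics/s1.png

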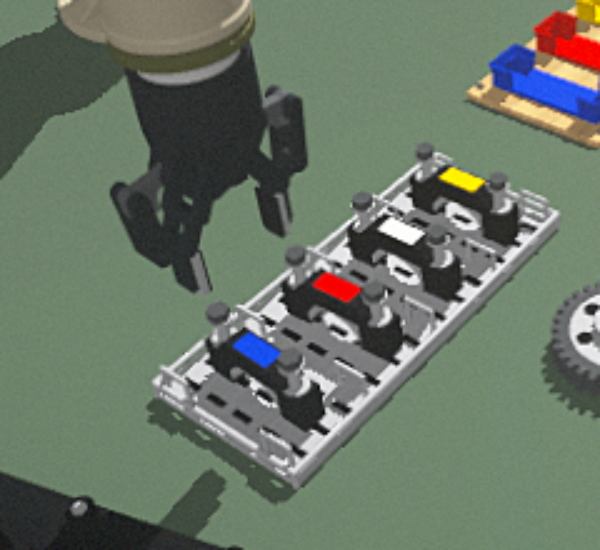

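The crop shows the open fingers above and straddling the blue cap (crop pixel 257,349). They close along the row, so I'm descending.

Call:
{"fn": "jog_arm", "kwargs": {"targets": [[0, 0.02, 0.3, 0, 0, 0.002], [0, 0, 0.3, 0, 0, 0], [0, 0, 0.3, 0, 0, 0], [0, 0, 0.25, 0, 0, 0], [0, 0, 0.15, 0, 0, 0], [0, 0, 0.1, 0, 0, 0], [0, 0, 0, 0, 0, 0], [0, 0, 0, 0, 0, 0]]}}

```text
t: 3.62
tcp_pos: [0.5753, -0.3514, 0.1987]
orientation: [[1.0, -0.023, 0.001], [-0.023, -1.0, -0.001], [0.001, 0.001, -1.0]]
ft_force: [-0.9, -0.3, 0.4]
gripper_width: 0.0634
gripper_force: 0.0
```

```bash
python3 go.py .577 -.348 .193 -1
```

```text
t 3.62 tcp [ 0.5753 -0.3514  0.1987] yaw -1.31 tilt [ 0.0009 -0.0007] q [ 0.56  0.65 -0.09  1.45  0.06  1.05 -1.13] w 0.0634 F [-0.9 -0.3  0.4]
turn z -0.0017 shift [ 0.02  -0.043  0.071] rows 0.2
```

Call:
{"fn": "jog_arm", "kwargs": {"targets": [[0.01, -0.03, 0.06, 0, 0, 0], [0, 0, 0, 0, 0, 0], [0, 0, 0, 0, 0, 0], [0, 0, 0, 0, 0, 0]]}}

```text
t: 3.95
tcp_pos: [0.5764, -0.3483, 0.1935]
orientation: [[1.0, -0.022, 0.001], [-0.022, -1.0, -0.0], [0.001, 0.0, -1.0]]
ft_force: [-0.3, 0.4, 0.2]
gripper_width: 0.0639
gripper_force: 0.0
```

```bash
python3 go.py .577 -.348 .193 -1
```

```text
t 3.95 tcp [ 0.5764 -0.3483  0.1935] yaw -1.25 tilt [ 0.0008 -0.0003] q [ 0.56  0.65 -0.09  1.45  0.06  1.04 -1.14] w 0.0639 F [-0.3  0.4  0.2]
turn z -0.0014 shift [ 0.007 -0.003  0.006] rows 0.0
```

Settled on the target, so I'm closing.

Call:
{"fn": "jog_arm", "kwargs": {"targets": [[0, 0, 0, 0, 0, 0], [0, 0, 0, 0, 0, 0], [0, 0, 0, 0, 0, 0], [0, 0, 0, 0, 0, 0], [0, 0, 0, 0, 0, 0], [0, 0, 0, 0, 0, 0], [0, 0, 0, 0, 0, 0], [0, 0, 0, 0, 0, 0]], "hand": 10}}

```text
t: 4.62
tcp_pos: [0.5762, -0.3485, 0.1931]
orientation: [[1.0, -0.022, 0.0], [-0.022, -1.0, -0.0], [0.0, 0.0, -1.0]]
ft_force: [-0.6, -0.1, 2.8]
gripper_width: 0.021
gripper_force: 58.7
```

```bash
python3 go.py .577 -.348 .21 -1
```

```text
t 4.62 tcp [ 0.5762 -0.3485  0.1931] yaw -1.28 tilt [ 0.0003 -0.0002] q [ 0.56  0.65 -0.09  1.45  0.06  1.04 -1.14] w 0.021 F [-0.6 -0.1  2.8]
turn z -0.0015 shift [ 0.01  -0.006 -0.211] rows 0.4
```

Call:
{"fn": "jog_arm", "kwargs": {"targets": [[0, 0, -0.1, 0, 0, 0], [0, 0, -0.2, 0, 0, 0], [0, 0, -0.3, 0, 0, 0], [0, 0, -0.3, 0, 0, 0], [0, 0, -0.3, 0, 0, 0], [0, 0, -0.2, 0, 0, 0], [0, 0, -0.1, 0, 0, 0], [0, 0, 0, 0, 0, 0]]}}

```text
t: 5.28
tcp_pos: [0.5765, -0.3484, 0.3147]
orientation: [[1.0, -0.022, 0.002], [-0.022, -1.0, -0.001], [0.002, 0.001, -1.0]]
ft_force: [0.7, 0.6, -4.4]
gripper_width: 0.0209
gripper_force: 59.2
```

```bash
python3 go.py .5277 .087 .31 2.4; python3 - <<'E'
from h import *
p=imaging.get_image('scene'); cv2.imwrite('pics/s2.png',cv2.resize(p['color'][200:420,80:320],None,fx=2.5,fy=2.5))
E
```

```text
t 5.28 tcp [ 0.5765 -0.3484  0.3147] yaw -1.26 tilt [ 0.0023 -0.0011] q [ 0.56  0.54 -0.09  1.34  0.05  1.26 -1.13] w 0.0209 F [ 0.7  0.6 -4.4]
turn z -0.0203 shift [-0.382 -5.463  0.059] rows 11.0
```

View pics/s2.png

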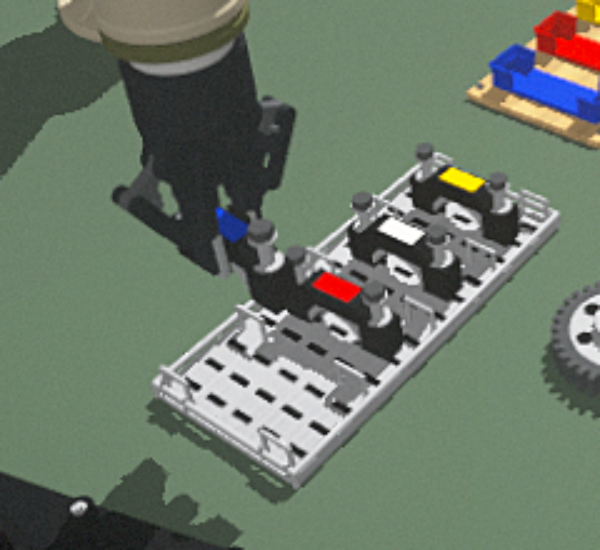

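The rack slot (crop 270,390) is empty, and the blue cap hangs level between the fingers (crop 235,225). Next is the carry over to the blue cradle.

Call:
{"fn": "jog_arm", "kwargs": {"targets": [[0, -0.1, 0, 0, 0, -0.02], [-0.02, -0.3, 0, 0, 0, 0], [-0.03, -0.4, 0, 0, 0, 0], [-0.03, -0.45, 0, 0, 0, 0], [-0.03, -0.45, 0, 0, 0, 0], [-0.03, -0.45, 0, 0, 0, 0], [-0.03, -0.45, 0, 0, 0, 0], [-0.03, -0.45, 0, 0, 0, 0], [-0.03, -0.45, 0, 0, 0, 0], [-0.03, -0.45, 0, 0, 0, 0]]}}

```text
t: 6.17
tcp_pos: [0.5418, -0.0318, 0.3109]
orientation: [[0.999, 0.041, -0.003], [0.041, -0.999, 0.0], [-0.003, -0.0, -1.0]]
ft_force: [0.8, 0.2, -4.9]
gripper_width: 0.0212
gripper_force: 59.3
```

Call:
{"fn": "jog_arm", "kwargs": {"targets": [[-0.03, -0.45, 0, 0, 0, 0], [-0.03, -0.45, 0, 0, 0, 0], [-0.03, -0.4, 0, 0, 0, 0], [-0.03, -0.2, 0, 0, 0, 0], [0, 0, 0, 0, 0, 0], [0, 0, 0, 0, 0, 0], [0, 0, 0, 0, 0, 0]]}}

```text
t: 6.75
tcp_pos: [0.5283, 0.0851, 0.3115]
orientation: [[0.999, 0.04, -0.002], [0.04, -0.999, -0.001], [-0.002, 0.001, -1.0]]
ft_force: [0.3, -0.4, -4.2]
gripper_width: 0.021
gripper_force: 59.5
```

```bash
python3 go.py .5277 .087 .203 2.4
```

```text
t 6.75 tcp [0.5283 0.0851 0.3115] yaw 2.29 tilt [-0.0025 -0.0009] q [ 0.05  0.28 -0.31  1.74  0.09  1.15 -1.83] w 0.021 F [ 0.3 -0.4 -4.2]
turn z -0.0006 shift [-0.006 -0.024  1.356] rows 2.7
```

Call:
{"fn": "jog_arm", "kwargs": {"targets": [[0, -0.02, 0.2, 0, 0, 0], [0, 0, 0.3, 0, 0, 0], [0, 0, 0.3, 0, 0, 0], [0, 0, 0.25, 0, 0, 0], [0, 0, 0.15, 0, 0, 0], [0, 0, 0.04, 0, 0, 0], [0, 0, 0, 0, 0, 0], [0, 0, 0, 0, 0, 0], [0, 0, 0, 0, 0, 0]]}}

```text
t: 7.5
tcp_pos: [0.5292, 0.0876, 0.2151]
orientation: [[0.999, 0.04, 0.002], [0.04, -0.999, 0.0], [0.002, -0.0, -1.0]]
ft_force: [0.0, -0.2, -4.6]
gripper_width: 0.0213
gripper_force: 59.4
```

```bash
python3 go.py .5277 .087 .2013 2.4; python3 - <<'E'
from h import *
p=imaging.get_image('scene'); cv2.imwrite('pics/s3.png',cv2.resize(p['color'][140:300,220:420],None,fx=3,fy=3))
E
```

```text
t 7.5 tcp [0.5292 0.0876 0.2151] yaw 2.31 tilt [0.0024 0.0004] q [ 0.03  0.39 -0.3   1.83  0.14  0.94 -1.87] w 0.0213 F [ 0.  -0.2 -4.6]
turn z -0.0005 shift [-0.02   0.007  0.172] rows 0.3
```

View pics/s3.png

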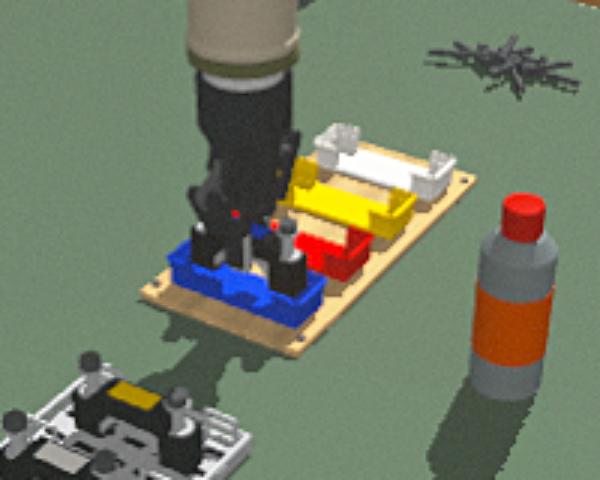

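The cap is lined up in the blue cradle (crop 245,280), a little above its floor. I'm lowering the rest gently.

Call:
{"fn": "jog_arm", "kwargs": {"targets": [[-0.01, 0, 0.04, 0, 0, 0], [0, 0, 0.04, 0, 0, 0], [0, 0, 0.04, 0, 0, 0], [0, 0, 0.03, 0, 0, 0], [0, 0, 0.02, 0, 0, 0], [0, 0, 0, 0, 0, 0], [0, 0, 0, 0, 0, 0]]}}

```text
t: 8.13
tcp_pos: [0.5276, 0.0876, 0.201]
orientation: [[0.999, 0.041, -0.0], [0.041, -0.999, -0.0], [-0.0, 0.0, -1.0]]
ft_force: [-7.3, -1.6, 8.5]
gripper_width: 0.0213
gripper_force: 61.2
```

```bash
python3 go.py .5277 .087 .2013 2.4
```

```text
t 8.13 tcp [0.5276 0.0876 0.201 ] yaw 2.33 tilt [-0.0002 -0.0004] q [ 0.02  0.41 -0.3   1.84  0.15  0.91 -1.87] w 0.0213 F [-7.3 -1.6  8.5]
turn z -0.0004 shift [ 0.001  0.008 -0.004] rows 0.0
```

The contact force and height agree with the feet standing on the floor. Releasing and rising.

Call:
{"fn": "jog_arm", "kwargs": {"targets": [[0, 0, 0, 0, 0, 0], [0, 0, 0, 0, 0, 0], [0, 0, 0, 0, 0, 0], [0, 0, 0, 0, 0, 0], [0, 0, -0.1, 0, 0, 0], [0, 0, -0.3, 0, 0, 0], [0, 0, -0.4, 0, 0, 0], [0, 0, -0.4, 0, 0, 0], [0, 0, -0.2, 0, 0, 0]], "hand": 64}}

```text
t: 8.88
tcp_pos: [0.5285, 0.088, 0.3167]
orientation: [[0.999, 0.041, 0.005], [0.041, -0.999, 0.001], [0.005, -0.001, -1.0]]
ft_force: [1.1, 0.3, 0.7]
gripper_width: 0.0645
gripper_force: 0.0
```

```bash
python3 go.py .579 -.2675 .31 4; python3 - <<'E'
from h import *
p=imaging.get_image('scene'); cv2.imwrite('pics/s4.png',cv2.resize(p['color'][140:300,220:420],None,fx=3,fy=3))
c,m=blob(p,'blue',(300,226),25); print(c)
E
```

```text
t 8.88 tcp [0.5285 0.088  0.3167] yaw 2.35 tilt [0.0051 0.001 ] q [ 0.04  0.27 -0.32  1.73  0.09  1.15 -1.83] w 0.0645 F [1.1 0.3 0.7]
turn z -0.0092 shift [0.32  4.477 0.084] rows 9.0
[302.29338843 236.29338843]
```

View pics/s4.png

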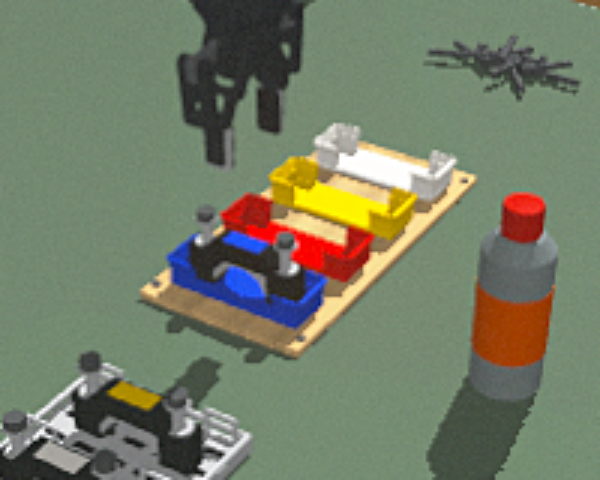

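The blue cap stands seated in the blue cradle (crop 245,265). On to the red cap.

Call:
{"fn": "jog_arm", "kwargs": {"targets": [[0, 0.2, 0, 0, 0, -0.009], [0.03, 0.42, 0, 0, 0, 0], [0.03, 0.46, 0, 0, 0, 0], [0.03, 0.46, 0, 0, 0, 0], [0.03, 0.46, 0, 0, 0, 0], [0.03, 0.46, 0, 0, 0, 0], [0.03, 0.46, 0, 0, 0, 0], [0.03, 0.46, 0, 0, 0, 0], [0.03, 0.46, 0, 0, 0, 0], [0.03, 0.4, 0, 0, 0, 0]]}}

```text
t: 9.77
tcp_pos: [0.5719, -0.2521, 0.3124]
orientation: [[0.998, 0.068, 0.0], [0.068, -0.998, -0.001], [0.0, 0.001, -1.0]]
ft_force: [0.0, -0.2, -0.5]
gripper_width: 0.0643
gripper_force: 0.0
```

Call:
{"fn": "jog_arm", "kwargs": {"targets": [[0.03, 0.24, 0, 0, 0, 0], [0.02, 0, 0, 0, 0, 0], [0, 0, 0, 0, 0, 0], [0, 0, 0, 0, 0, 0], [0, 0, 0, 0, 0, 0]]}}

```text
t: 10.18
tcp_pos: [0.5778, -0.2664, 0.3122]
orientation: [[0.997, 0.071, 0.0], [0.071, -0.997, 0.001], [0.0, -0.001, -1.0]]
ft_force: [0.3, -0.2, -0.8]
gripper_width: 0.0639
gripper_force: 0.0
```

```bash
python3 go.py .579 -.2675 .193 4
```

```text
t 10.18 tcp [ 0.5778 -0.2664  0.3122] yaw 4.09 tilt [0.0002 0.001 ] q [ 0.48  0.47 -0.13  1.46  0.06  1.22 -1.16] w 0.0639 F [ 0.3 -0.2 -0.8]
turn z 0.0005 shift [0.013 0.014 1.49 ] rows 3.0
```

Call:
{"fn": "jog_arm", "kwargs": {"targets": [[0.013, 0.014, 0.3, 0, 0, 0], [0, 0, 0.35, 0, 0, 0], [0, 0, 0.35, 0, 0, 0], [0, 0, 0.25, 0, 0, 0], [0, 0, 0.15, 0, 0, 0], [0, 0, 0.09, 0, 0, 0], [0, 0, 0, 0, 0, 0], [0, 0, 0, 0, 0, 0], [0, 0, 0, 0, 0, 0], [0, 0, 0, 0, 0, 0]]}}

```text
t: 11.02
tcp_pos: [0.5793, -0.2694, 0.1946]
orientation: [[0.998, 0.069, 0.003], [0.069, -0.998, -0.001], [0.003, 0.001, -1.0]]
ft_force: [-0.1, 0.1, -0.7]
gripper_width: 0.0637
gripper_force: 0.0
```

```bash
python3 go.py .579 -.2675 .193 4
```

```text
t 11.02 tcp [ 0.5793 -0.2694  0.1946] yaw 3.95 tilt [ 0.0026 -0.0011] q [ 0.48  0.59 -0.12  1.56  0.08  1.   -1.17] w 0.0637 F [-0.1  0.1 -0.7]
turn z -0.0003 shift [-0.002 -0.024  0.02 ] rows 0.1
```

Call:
{"fn": "jog_arm", "kwargs": {"targets": [[0, -0.02, 0.02, 0, 0, 0], [0, 0, 0, 0, 0, 0], [0, 0, 0, 0, 0, 0]]}}

```text
t: 11.27
tcp_pos: [0.5786, -0.2675, 0.1916]
orientation: [[0.998, 0.069, 0.0], [0.069, -0.998, 0.0], [0.0, -0.0, -1.0]]
ft_force: [-0.3, -0.0, -1.0]
gripper_width: 0.0638
gripper_force: 0.0
```

Call:
{"fn": "jog_arm", "kwargs": {"targets": [[0, 0, 0, 0, 0, 0], [0, 0, 0, 0, 0, 0], [0, 0, 0, 0, 0, 0], [0, 0, 0, 0, 0, 0], [0, 0, 0, 0, 0, 0], [0, 0, 0, 0, 0, 0], [0, 0, 0, 0, 0, 0], [0, 0, 0, 0, 0, 0]], "hand": 10}}

```text
t: 11.93
tcp_pos: [0.5785, -0.2677, 0.1914]
orientation: [[0.998, 0.069, 0.0], [0.069, -0.998, -0.0], [0.0, 0.0, -1.0]]
ft_force: [0.0, -0.4, 1.5]
gripper_width: 0.0213
gripper_force: 58.5
```

Call:
{"fn": "jog_arm", "kwargs": {"targets": [[0, 0, -0.1, 0, 0, 0], [0, 0, -0.2, 0, 0, 0], [0, 0, -0.3, 0, 0, 0], [0, 0, -0.3, 0, 0, 0], [0, 0, -0.3, 0, 0, 0], [0, 0, -0.2, 0, 0, 0], [0, 0, -0.1, 0, 0, 0], [0, 0, 0, 0, 0, 0]]}}

```text
t: 12.6
tcp_pos: [0.5788, -0.2677, 0.3132]
orientation: [[0.998, 0.069, 0.003], [0.069, -0.998, -0.001], [0.003, 0.001, -1.0]]
ft_force: [-0.0, -0.3, -4.0]
gripper_width: 0.0215
gripper_force: 59.1
```

```bash
python3 go.py .5247 .167 .31 2.4
```

```text
t 12.6 tcp [ 0.5788 -0.2677  0.3132] yaw 3.96 tilt [ 0.0027 -0.001 ] q [ 0.48  0.47 -0.13  1.46  0.06  1.22 -1.16] w 0.0215 F [-0.  -0.3 -4. ]
turn z 0.0087 shift [-0.449 -5.457  0.041] rows 11.0
```

The red cap is held (width 21 mm, load −4 N). Carrying it to the red cradle.

Call:
{"fn": "jog_arm", "kwargs": {"targets": [[0, -0.1, 0, 0, 0, 0.009], [-0.03, -0.3, 0, 0, 0, 0], [-0.04, -0.4, 0, 0, 0, 0], [-0.04, -0.45, 0, 0, 0, 0], [-0.04, -0.45, 0, 0, 0, 0], [-0.04, -0.45, 0, 0, 0, 0], [-0.04, -0.45, 0, 0, 0, 0], [-0.04, -0.45, 0, 0, 0, 0], [-0.04, -0.45, 0, 0, 0, 0], [-0.04, -0.45, 0, 0, 0, 0]]}}

```text
t: 13.43
tcp_pos: [0.5362, 0.0485, 0.3095]
orientation: [[0.999, 0.041, -0.003], [0.041, -0.999, -0.0], [-0.003, 0.0, -1.0]]
ft_force: [1.1, 0.6, -4.7]
gripper_width: 0.0211
gripper_force: 59.1
```

Call:
{"fn": "jog_arm", "kwargs": {"targets": [[-0.04, -0.45, 0, 0, 0, 0], [-0.03, -0.45, 0, 0, 0, 0], [-0.03, -0.4, 0, 0, 0, 0], [0, -0.2, 0, 0, 0, 0], [0, 0, 0, 0, 0, 0], [0, 0, 0, 0, 0, 0], [0, 0, 0, 0, 0, 0]]}}

```text
t: 14.02
tcp_pos: [0.5244, 0.1656, 0.3099]
orientation: [[0.999, 0.04, -0.002], [0.04, -0.999, -0.001], [-0.002, 0.001, -1.0]]
ft_force: [-0.9, -1.3, -4.7]
gripper_width: 0.0215
gripper_force: 59.3
```

```bash
python3 go.py .5247 .167 .21 2.4
```

```text
t 14.02 tcp [0.5244 0.1656 0.3099] yaw 2.29 tilt [-0.0022 -0.0012] q [-0.08  0.31 -0.35  1.7   0.11  1.15 -1.99] w 0.0215 F [-0.9 -1.3 -4.7]
turn z -0.0006 shift [ 0.005 -0.018  1.249] rows 2.5
```

Call:
{"fn": "jog_arm", "kwargs": {"targets": [[0, -0.02, 0.2, 0, 0, 0], [0, 0, 0.3, 0, 0, 0], [0, 0, 0.3, 0, 0, 0], [0, 0, 0.25, 0, 0, 0], [0, 0, 0.15, 0, 0, 0], [0, 0, 0.02, 0, 0, 0], [0, 0, 0, 0, 0, 0], [0, 0, 0, 0, 0, 0], [0, 0, 0, 0, 0, 0]]}}

```text
t: 14.77
tcp_pos: [0.5253, 0.1682, 0.2152]
orientation: [[0.999, 0.04, 0.003], [0.04, -0.999, 0.001], [0.003, -0.001, -1.0]]
ft_force: [-0.4, -0.1, -4.4]
gripper_width: 0.0212
gripper_force: 59.3
```

```bash
python3 go.py .5247 .167 .1995 2.4
```

```text
t 14.77 tcp [0.5253 0.1682 0.2152] yaw 2.31 tilt [0.0026 0.0008] q [-0.1   0.42 -0.33  1.79  0.16  0.96 -2.03] w 0.0212 F [-0.4 -0.1 -4.4]
turn z -0.0005 shift [-0.008  0.015  0.197] rows 0.4
```

Call:
{"fn": "jog_arm", "kwargs": {"targets": [[-0.008, 0.01, 0.05, 0, 0, 0], [0, 0, 0.05, 0, 0, 0], [0, 0, 0.04, 0, 0, 0], [0, 0, 0.03, 0, 0, 0], [0, 0, 0.015, 0, 0, 0], [0, 0, 0, 0, 0, 0], [0, 0, 0, 0, 0, 0]]}}

```text
t: 15.35
tcp_pos: [0.5238, 0.1673, 0.1993]
orientation: [[0.999, 0.041, -0.0], [0.041, -0.999, -0.0], [-0.0, 0.0, -1.0]]
ft_force: [-4.0, -1.9, 4.4]
gripper_width: 0.0215
gripper_force: 60.4
```

```bash
python3 go.py .5247 .167 .1995 2.4
```

```text
t 15.35 tcp [0.5238 0.1673 0.1993] yaw 2.33 tilt [-0.0003 -0.0003] q [-0.1   0.44 -0.33  1.8   0.17  0.93 -2.03] w 0.0215 F [-4.  -1.9  4.4]
turn z -0.0004 shift [ 0.012  0.004 -0.002] rows 0.0
```

Contact again at the expected height. Releasing and rising.

Call:
{"fn": "jog_arm", "kwargs": {"targets": [[0, 0, 0, 0, 0, 0], [0, 0, 0, 0, 0, 0], [0, 0, 0, 0, 0, 0], [0, 0, 0, 0, 0, 0], [0, 0, -0.1, 0, 0, 0], [0, 0, -0.3, 0, 0, 0], [0, 0, -0.4, 0, 0, 0], [0, 0, -0.4, 0, 0, 0], [0, 0, -0.2, 0, 0, 0]], "hand": 64}}

```text
t: 16.1
tcp_pos: [0.5246, 0.1679, 0.3156]
orientation: [[0.999, 0.041, 0.005], [0.041, -0.999, 0.002], [0.005, -0.002, -1.0]]
ft_force: [0.3, 0.1, 0.4]
gripper_width: 0.0642
gripper_force: 0.0
```

```bash
python3 go.py .576 -.191 .31 3; python3 - <<'E'
from h import *
p=imaging.get_image('scene'); cv2.imwrite('pics/s5.png',cv2.resize(p['color'][150:390,180:420],None,fx=2.4,fy=2.4))
E
```

```text
t 16.1 tcp [0.5246 0.1679 0.3156] yaw 2.35 tilt [0.005  0.0018] q [-0.08  0.31 -0.35  1.69  0.11  1.16 -1.99] w 0.0642 F [0.3 0.1 0.4]
turn z -0.0036 shift [0.407 4.513 0.07 ] rows 9.1
```

View pics/s5.png

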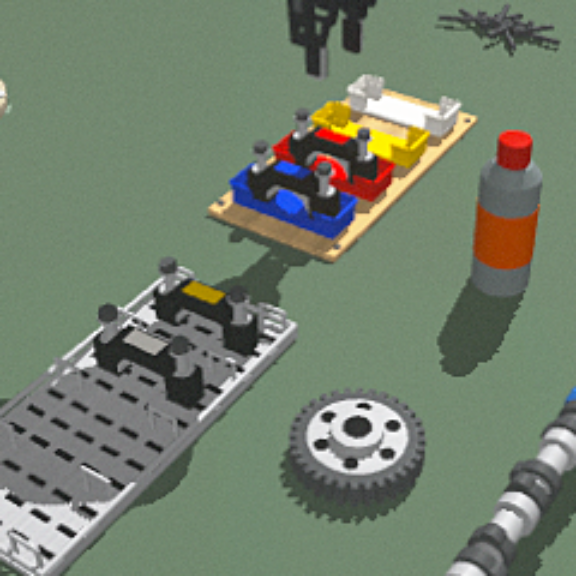

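The blue (crop 295,185) and red (330,150) caps are both seated, and white (150,340) and yellow (205,292) are undisturbed. On to the white cap.

Call:
{"fn": "jog_arm", "kwargs": {"targets": [[0, 0.2, 0, 0, 0, -0.0036], [0.04, 0.42, 0, 0, 0, 0], [0.04, 0.46, 0, 0, 0, 0], [0.04, 0.46, 0, 0, 0, 0], [0.04, 0.46, 0, 0, 0, 0], [0.04, 0.46, 0, 0, 0, 0], [0.04, 0.46, 0, 0, 0, 0], [0.04, 0.46, 0, 0, 0, 0], [0.04, 0.46, 0, 0, 0, 0], [0.04, 0.4, 0, 0, 0, 0]]}}

```text
t: 16.98
tcp_pos: [0.5699, -0.1728, 0.3113]
orientation: [[0.999, 0.051, 0.0], [0.051, -0.999, -0.001], [0.0, 0.001, -1.0]]
ft_force: [-0.4, -0.3, 0.9]
gripper_width: 0.0636
gripper_force: 0.0
```

Call:
{"fn": "jog_arm", "kwargs": {"targets": [[0.04, 0.27, 0, 0, 0, 0], [0.01, 0, 0, 0, 0, 0], [0, 0, 0, 0, 0, 0], [0, 0, 0, 0, 0, 0], [0, 0, 0, 0, 0, 0]]}}

```text
t: 17.4
tcp_pos: [0.5754, -0.1896, 0.311]
orientation: [[0.999, 0.054, 0.0], [0.054, -0.999, 0.001], [0.0, -0.001, -1.0]]
ft_force: [-0.1, 0.5, -0.9]
gripper_width: 0.0642
gripper_force: 0.0
```

```bash
python3 go.py .576 -.191 .193 3
```

```text
t 17.4 tcp [ 0.5754 -0.1896  0.311 ] yaw 3.11 tilt [0.0002 0.001 ] q [ 0.39  0.41 -0.16  1.55  0.07  1.19 -1.3 ] w 0.0642 F [-0.1  0.5 -0.9]
turn z 0.0006 shift [0.007 0.018 1.475] rows 3.0
```

Call:
{"fn": "jog_arm", "kwargs": {"targets": [[0.005, 0, 0.3, 0, 0, 0], [0, 0, 0.35, 0, 0, 0], [0, 0, 0.35, 0, 0, 0], [0, 0, 0.25, 0, 0, 0], [0, 0, 0.15, 0, 0, 0], [0, 0, 0.08, 0, 0, 0], [0, 0, 0, 0, 0, 0], [0, 0, 0, 0, 0, 0], [0, 0, 0, 0, 0, 0], [0, 0, 0, 0, 0, 0]]}}

```text
t: 18.23
tcp_pos: [0.5763, -0.1914, 0.1941]
orientation: [[0.999, 0.052, 0.003], [0.052, -0.999, -0.001], [0.003, 0.001, -1.0]]
ft_force: [-0.9, -0.4, -0.1]
gripper_width: 0.0639
gripper_force: 0.0
```

```bash
python3 go.py .576 -.191 .193 3
```

```text
t 18.23 tcp [ 0.5763 -0.1914  0.1941] yaw 2.98 tilt [ 0.0026 -0.0007] q [ 0.38  0.53 -0.15  1.65  0.09  0.96 -1.32] w 0.0639 F [-0.9 -0.4 -0.1]
turn z -0.0001 shift [-0.003 -0.005  0.014] rows 0.0
```

Call:
{"fn": "jog_arm", "kwargs": {"targets": [[0, 0, 0, 0, 0, 0], [0, 0, 0, 0, 0, 0], [0, 0, 0, 0, 0, 0], [0, 0, 0, 0, 0, 0], [0, 0, 0, 0, 0, 0], [0, 0, 0, 0, 0, 0], [0, 0, 0, 0, 0, 0], [0, 0, 0, 0, 0, 0]], "hand": 10}}

```text
t: 18.9
tcp_pos: [0.5757, -0.1914, 0.1929]
orientation: [[0.999, 0.052, 0.001], [0.052, -0.999, -0.0], [0.0, 0.0, -1.0]]
ft_force: [-2.5, -0.9, 5.8]
gripper_width: 0.0215
gripper_force: 59.1
```

Call:
{"fn": "jog_arm", "kwargs": {"targets": [[0, 0, -0.1, 0, 0, 0], [0, 0, -0.2, 0, 0, 0], [0, 0, -0.3, 0, 0, 0], [0, 0, -0.3, 0, 0, 0], [0, 0, -0.3, 0, 0, 0], [0, 0, -0.2, 0, 0, 0], [0, 0, -0.1, 0, 0, 0], [0, 0, 0, 0, 0, 0]]}}

```text
t: 19.57
tcp_pos: [0.576, -0.1913, 0.3142]
orientation: [[0.999, 0.052, 0.003], [0.052, -0.999, -0.001], [0.002, 0.001, -1.0]]
ft_force: [1.0, -0.4, -4.1]
gripper_width: 0.0214
gripper_force: 59.3
```

```bash
python3 go.py .518 .327 .31 2.4
```

```text
t 19.57 tcp [ 0.576  -0.1913  0.3142] yaw 2.98 tilt [ 0.0025 -0.0006] q [ 0.39  0.41 -0.16  1.55  0.07  1.19 -1.3 ] w 0.0214 F [ 1.  -0.4 -4.1]
turn z 0.0032 shift [-0.453 -6.503  0.052] rows 13.0
```

Call:
{"fn": "jog_arm", "kwargs": {"targets": [[0, -0.1, 0, 0, 0, 0.003], [-0.03, -0.3, 0, 0, 0, 0], [-0.03, -0.4, 0, 0, 0, 0], [-0.03, -0.45, 0, 0, 0, 0], [-0.03, -0.45, 0, 0, 0, 0], [-0.03, -0.45, 0, 0, 0, 0], [-0.03, -0.45, 0, 0, 0, 0], [-0.03, -0.45, 0, 0, 0, 0], [-0.03, -0.45, 0, 0, 0, 0], [-0.03, -0.45, 0, 0, 0, 0]]}}

```text
t: 20.4
tcp_pos: [0.539, 0.1256, 0.3104]
orientation: [[0.999, 0.043, -0.003], [0.043, -0.999, -0.0], [-0.003, 0.0, -1.0]]
ft_force: [1.3, -0.3, -4.3]
gripper_width: 0.0211
gripper_force: 59.2
```

Call:
{"fn": "jog_arm", "kwargs": {"targets": [[-0.03, -0.45, 0, 0, 0, 0], [-0.03, -0.45, 0, 0, 0, 0], [-0.03, -0.45, 0, 0, 0, 0], [-0.03, -0.45, 0, 0, 0, 0], [-0.03, -0.45, 0, 0, 0, 0], [-0.03, -0.3, 0, 0, 0, 0], [0, 0, 0, 0, 0, 0], [0, 0, 0, 0, 0, 0], [0, 0, 0, 0, 0, 0]]}}

```text
t: 21.15
tcp_pos: [0.5169, 0.3263, 0.3106]
orientation: [[0.999, 0.043, -0.003], [0.043, -0.999, -0.002], [-0.003, 0.002, -1.0]]
ft_force: [0.2, -0.9, -4.3]
gripper_width: 0.021
gripper_force: 59.6
```

```bash
python3 go.py .518 .327 .21 2.4
```

```text
t 21.15 tcp [0.5169 0.3263 0.3106] yaw 2.45 tilt [-0.0026 -0.0021] q [-0.33  0.44 -0.39  1.53  0.17  1.21 -2.27] w 0.021 F [ 0.2 -0.9 -4.3]
turn z 0.0003 shift [ 0.014 -0.008  1.257] rows 2.5
```

Call:
{"fn": "jog_arm", "kwargs": {"targets": [[0.01, 0, 0.2, 0, 0, 0], [0, 0, 0.3, 0, 0, 0], [0, 0, 0.3, 0, 0, 0], [0, 0, 0.25, 0, 0, 0], [0, 0, 0.15, 0, 0, 0], [0, 0, 0.02, 0, 0, 0], [0, 0, 0, 0, 0, 0], [0, 0, 0, 0, 0, 0], [0, 0, 0, 0, 0, 0]]}}

```text
t: 21.9
tcp_pos: [0.5189, 0.327, 0.2166]
orientation: [[0.999, 0.042, 0.002], [0.042, -0.999, 0.001], [0.002, -0.001, -1.0]]
ft_force: [0.1, 0.2, -3.8]
gripper_width: 0.0216
gripper_force: 59.5
```

```bash
python3 go.py .518 .327 .201 2.4; python3 - <<'E'
from h import *
p=imaging.get_image('scene'); cv2.imwrite('pics/s6.png',cv2.resize(p['color'][140:280,260:440],None,fx=4,fy=4))
E
```

```text
t 21.9 tcp [0.5189 0.327  0.2166] yaw 2.41 tilt [0.0023 0.0015] q [-0.34  0.54 -0.37  1.61  0.22  1.03 -2.3 ] w 0.0216 F [ 0.1  0.2 -3.8]
turn z 0.0001 shift [-0.011 -0.001  0.195] rows 0.4
```

View pics/s6.png

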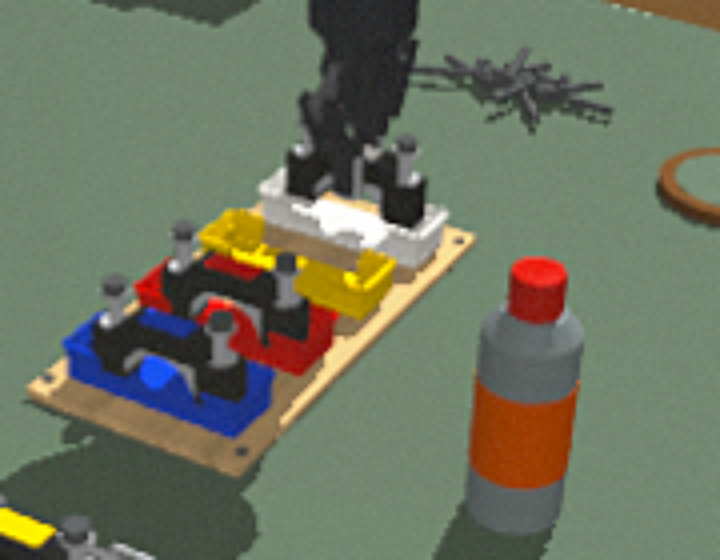

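The white cap is centred over the white cradle (crop 355,195), and its feet are just inside the walls. Lowering.

Call:
{"fn": "jog_arm", "kwargs": {"targets": [[0, 0, 0.05, 0, 0, 0], [0, 0, 0.05, 0, 0, 0], [0, 0, 0.04, 0, 0, 0], [0, 0, 0.03, 0, 0, 0], [0, 0, 0.015, 0, 0, 0], [0, 0, 0, 0, 0, 0], [0, 0, 0, 0, 0, 0]]}}

```text
t: 22.53
tcp_pos: [0.5181, 0.3267, 0.2009]
orientation: [[0.999, 0.043, -0.0], [0.043, -0.999, -0.0], [-0.0, 0.0, -1.0]]
ft_force: [-4.4, -3.4, 5.9]
gripper_width: 0.0215
gripper_force: 60.9
```

```bash
python3 go.py .518 .327 .201 2.4
```

```text
t 22.53 tcp [0.5181 0.3267 0.2009] yaw 2.44 tilt [-0.0001 -0.0005] q [-0.34  0.56 -0.36  1.62  0.23  1.   -2.31] w 0.0215 F [-4.4 -3.4  5.9]
turn z 0.0002 shift [-0.001 -0.004 -0.001] rows 0.0
```

Call:
{"fn": "jog_arm", "kwargs": {"targets": [[0, 0, 0, 0, 0, 0], [0, 0, 0, 0, 0, 0], [0, 0, 0, 0, 0, 0], [0, 0, 0, 0, 0, 0], [0, 0, -0.1, 0, 0, 0], [0, 0, -0.3, 0, 0, 0], [0, 0, -0.4, 0, 0, 0], [0, 0, -0.4, 0, 0, 0], [0, 0, -0.2, 0, 0, 0]], "hand": 64}}

```text
t: 23.28
tcp_pos: [0.5188, 0.3274, 0.3171]
orientation: [[0.999, 0.043, 0.005], [0.043, -0.999, 0.003], [0.005, -0.003, -1.0]]
ft_force: [1.3, 0.5, 1.6]
gripper_width: 0.0641
gripper_force: 0.0
```

```bash
python3 go.py .5745 -.1112 .31 2.5
```

```text
t 23.28 tcp [0.5188 0.3274 0.3171] yaw 2.45 tilt [0.0046 0.0033] q [-0.33  0.44 -0.39  1.52  0.17  1.21 -2.27] w 0.0641 F [1.3 0.5 1.6]
turn z -0.0003 shift [0.457 5.508 0.089] rows 11.1
```

Call:
{"fn": "jog_arm", "kwargs": {"targets": [[0, 0.2, 0, 0, 0, 0], [0.03, 0.42, 0, 0, 0, 0], [0.04, 0.46, 0, 0, 0, 0], [0.04, 0.46, 0, 0, 0, 0], [0.04, 0.46, 0, 0, 0, 0], [0.04, 0.46, 0, 0, 0, 0], [0.04, 0.46, 0, 0, 0, 0], [0.04, 0.46, 0, 0, 0, 0], [0.04, 0.46, 0, 0, 0, 0], [0.04, 0.46, 0, 0, 0, 0]]}}

```text
t: 24.12
tcp_pos: [0.5608, -0.0175, 0.313]
orientation: [[0.999, 0.043, 0.001], [0.043, -0.999, 0.0], [0.001, -0.0, -1.0]]
ft_force: [0.9, 0.5, -0.1]
gripper_width: 0.0639
gripper_force: 0.0
```

Call:
{"fn": "jog_arm", "kwargs": {"targets": [[0.04, 0.46, 0, 0, 0, 0], [0.04, 0.45, 0, 0, 0, 0], [0.02, 0.3, 0, 0, 0, 0], [0, 0, 0, 0, 0, 0], [0, 0, 0, 0, 0, 0], [0, 0, 0, 0, 0, 0]]}}

```text
t: 24.62
tcp_pos: [0.5731, -0.1113, 0.3125]
orientation: [[0.999, 0.043, 0.0], [0.043, -0.999, 0.001], [0.0, -0.001, -1.0]]
ft_force: [0.8, -0.8, 0.3]
gripper_width: 0.0641
gripper_force: 0.0
```

```bash
python3 go.py .5745 -.1112 .193 2.5
```

```text
t 24.62 tcp [ 0.5731 -0.1113  0.3125] yaw 2.47 tilt [0.0004 0.0009] q [ 0.3   0.36 -0.2   1.61  0.08  1.17 -1.45] w 0.0641 F [ 0.8 -0.8  0.3]
turn z -0.0001 shift [ 1.800e-02 -1.000e-03  1.493e+00] rows 3.0
```

Call:
{"fn": "jog_arm", "kwargs": {"targets": [[0.01, -0.01, 0.3, 0, 0, 0], [0, 0, 0.35, 0, 0, 0], [0, 0, 0.35, 0, 0, 0], [0, 0, 0.25, 0, 0, 0], [0, 0, 0.15, 0, 0, 0], [0, 0, 0.09, 0, 0, 0], [0, 0, 0, 0, 0, 0], [0, 0, 0, 0, 0, 0], [0, 0, 0, 0, 0, 0], [0, 0, 0, 0, 0, 0]]}}

```text
t: 25.45
tcp_pos: [0.5744, -0.1113, 0.1944]
orientation: [[0.999, 0.043, 0.003], [0.043, -0.999, -0.0], [0.003, 0.0, -1.0]]
ft_force: [0.1, -0.6, -0.5]
gripper_width: 0.0643
gripper_force: 0.0
```

```bash
python3 go.py .5745 -.1112 .193 2.5
```

```text
t 25.45 tcp [ 0.5744 -0.1113  0.1944] yaw 2.44 tilt [ 0.0025 -0.0004] q [ 0.28  0.5  -0.19  1.71  0.11  0.94 -1.48] w 0.0643 F [ 0.1 -0.6 -0.5]
turn z -0.0003 shift [ 0.001 -0.001  0.018] rows 0.0
```

Call:
{"fn": "jog_arm", "kwargs": {"targets": [[0, 0, 0, 0, 0, 0], [0, 0, 0, 0, 0, 0], [0, 0, 0, 0, 0, 0], [0, 0, 0, 0, 0, 0], [0, 0, 0, 0, 0, 0], [0, 0, 0, 0, 0, 0], [0, 0, 0, 0, 0, 0], [0, 0, 0, 0, 0, 0]], "hand": 10}}

```text
t: 26.12
tcp_pos: [0.5739, -0.1115, 0.1933]
orientation: [[0.999, 0.042, 0.001], [0.042, -0.999, -0.0], [0.001, 0.0, -1.0]]
ft_force: [-2.2, -1.2, 5.5]
gripper_width: 0.0216
gripper_force: 58.7
```

Call:
{"fn": "jog_arm", "kwargs": {"targets": [[0, 0, -0.1, 0, 0, 0], [0, 0, -0.2, 0, 0, 0], [0, 0, -0.3, 0, 0, 0], [0, 0, -0.3, 0, 0, 0], [0, 0, -0.3, 0, 0, 0], [0, 0, -0.2, 0, 0, 0], [0, 0, -0.1, 0, 0, 0], [0, 0, 0, 0, 0, 0]]}}

```text
t: 26.78
tcp_pos: [0.574, -0.1112, 0.3144]
orientation: [[0.999, 0.043, 0.002], [0.043, -0.999, -0.0], [0.002, 0.0, -1.0]]
ft_force: [-0.4, -0.6, -5.4]
gripper_width: 0.0213
gripper_force: 59.5
```

```bash
python3 go.py .5213 .247 .31 2.4
```

```text
t 26.78 tcp [ 0.574  -0.1112  0.3144] yaw 2.44 tilt [ 0.0021 -0.0002] q [ 0.3   0.36 -0.2   1.61  0.08  1.18 -1.45] w 0.0213 F [-0.4 -0.6 -5.4]
turn z 0.0002 shift [-0.471 -4.501  0.054] rows 9.1
```

Call:
{"fn": "jog_arm", "kwargs": {"targets": [[-0.03, -0.1, 0, 0, 0, 0], [-0.04, -0.3, 0, 0, 0, 0], [-0.04, -0.4, 0, 0, 0, 0], [-0.04, -0.45, 0, 0, 0, 0], [-0.04, -0.45, 0, 0, 0, 0], [-0.04, -0.45, 0, 0, 0, 0], [-0.04, -0.45, 0, 0, 0, 0], [-0.04, -0.45, 0, 0, 0, 0], [-0.04, -0.45, 0, 0, 0, 0], [-0.04, -0.45, 0, 0, 0, 0]]}}

```text
t: 27.62
tcp_pos: [0.5274, 0.205, 0.3107]
orientation: [[0.999, 0.043, -0.004], [0.043, -0.999, -0.001], [-0.004, 0.001, -1.0]]
ft_force: [0.3, -0.2, -5.3]
gripper_width: 0.0209
gripper_force: 59.4
```

Call:
{"fn": "jog_arm", "kwargs": {"targets": [[-0.04, -0.35, 0, 0, 0, 0], [-0.03, -0.2, 0, 0, 0, 0], [0, 0, 0, 0, 0, 0], [0, 0, 0, 0, 0, 0], [0, 0, 0, 0, 0, 0]]}}

```text
t: 28.03
tcp_pos: [0.5212, 0.2462, 0.3112]
orientation: [[0.999, 0.042, -0.003], [0.042, -0.999, -0.002], [-0.003, 0.002, -1.0]]
ft_force: [-0.0, -1.6, -5.9]
gripper_width: 0.0211
gripper_force: 59.6
```

```bash
python3 go.py .5213 .247 .21 2.4
```

```text
t 28.03 tcp [0.5212 0.2462 0.3112] yaw 2.43 tilt [-0.0026 -0.0017] q [-0.2   0.37 -0.38  1.62  0.14  1.18 -2.14] w 0.0211 F [-0.  -1.6 -5.9]
turn z 0.0002 shift [ 0.002 -0.01   1.265] rows 2.5
```

Call:
{"fn": "jog_arm", "kwargs": {"targets": [[0, 0, 0.2, 0, 0, 0], [0, 0, 0.3, 0, 0, 0], [0, 0, 0.3, 0, 0, 0], [0, 0, 0.25, 0, 0, 0], [0, 0, 0.15, 0, 0, 0], [0, 0, 0.02, 0, 0, 0], [0, 0, 0, 0, 0, 0], [0, 0, 0, 0, 0, 0], [0, 0, 0, 0, 0, 0]]}}

```text
t: 28.78
tcp_pos: [0.5224, 0.247, 0.2169]
orientation: [[0.999, 0.042, 0.003], [0.042, -0.999, 0.001], [0.003, -0.001, -1.0]]
ft_force: [0.6, 0.2, -5.0]
gripper_width: 0.0211
gripper_force: 59.5
```

```bash
python3 go.py .5213 .247 .201 2.4
```

```text
t 28.78 tcp [0.5224 0.247  0.2169] yaw 2.42 tilt [0.0025 0.0012] q [-0.22  0.47 -0.36  1.71  0.19  0.99 -2.17] w 0.0211 F [ 0.6  0.2 -5. ]
turn z 0.0001 shift [-0.013 -0.     0.199] rows 0.4
```

Call:
{"fn": "jog_arm", "kwargs": {"targets": [[0, 0, 0.05, 0, 0, 0], [0, 0, 0.05, 0, 0, 0], [0, 0, 0.04, 0, 0, 0], [0, 0, 0.03, 0, 0, 0], [0, 0, 0.02, 0, 0, 0], [0, 0, 0, 0, 0, 0], [0, 0, 0, 0, 0, 0]]}}

```text
t: 29.37
tcp_pos: [0.5215, 0.2468, 0.2013]
orientation: [[0.999, 0.043, 0.0], [0.043, -0.999, -0.001], [0.0, 0.001, -1.0]]
ft_force: [-6.9, -4.7, 8.4]
gripper_width: 0.0213
gripper_force: 61.5
```

```bash
python3 go.py .5213 .247 .201 2.4
```

```text
t 29.37 tcp [0.5215 0.2468 0.2013] yaw 2.44 tilt [ 0.0001 -0.0005] q [-0.22  0.49 -0.35  1.72  0.2   0.96 -2.18] w 0.0213 F [-6.9 -4.7  8.4]
turn z 0.0002 shift [-0.002 -0.002  0.004] rows 0.0
```

Set down with contact. Releasing, rising, and backing toward the robot to clear the view.

Call:
{"fn": "jog_arm", "kwargs": {"targets": [[0, 0, 0, 0, 0, 0], [0, 0, 0, 0, 0, 0], [0, 0, 0, 0, 0, 0], [0, 0, 0, 0, 0, 0], [0, 0, -0.1, 0, 0, 0], [0, 0, -0.3, 0, 0, 0], [0, 0, -0.4, 0, 0, 0], [0, 0, -0.4, 0, 0, 0], [0, 0, -0.2, 0, 0, 0]], "hand": 64}}

```text
t: 30.12
tcp_pos: [0.5222, 0.2474, 0.3169]
orientation: [[0.999, 0.043, 0.005], [0.043, -0.999, 0.003], [0.005, -0.002, -1.0]]
ft_force: [1.1, 0.4, 0.3]
gripper_width: 0.064
gripper_force: 0.0
```

Call:
{"fn": "jog_arm", "kwargs": {"targets": [[0, 0.3, -0.1, 0, 0, 0], [0, 0.45, 0, 0, 0, 0], [0, 0.45, 0, 0, 0, 0], [0, 0.45, 0, 0, 0, 0], [0, 0.45, 0, 0, 0, 0], [0, 0.45, 0, 0, 0, 0], [0, 0.45, 0, 0, 0, 0], [0, 0.45, 0, 0, 0, 0], [0, 0.2, 0, 0, 0, 0], [0, 0, 0, 0, 0, 0]]}}

```text
t: 30.95
tcp_pos: [0.5339, -0.0506, 0.3207]
orientation: [[0.999, 0.035, 0.001], [0.035, -0.999, -0.002], [0.0, 0.002, -1.0]]
ft_force: [-0.0, -0.5, 0.3]
gripper_width: 0.0638
gripper_force: 0.0
```

```bash
python3 - <<'E'
from h import *
np.set_printoptions(precision=4,suppress=True)
P={c:imaging.get_image(c) for c in('scene','top')}
seat=dict(blue=(.5277,.087),red=(.5247,.167),yellow=(.5213,.247),white=(.518,.327))
for c,(x,y) in seat.items():
    m=[]
    for k in P:
        v,u=np.mgrid[0:480,0:640]; w=world(P[k],np.c_[u.ravel(),v.ravel()],P[k]['z_map'].ravel())
        b=(abs(w[:,0]-x)<.075)&(abs(w[:,1]-y)<.03)&(w[:,2]>.068)&(w[:,2]<.1)
        n,l,st,ce=cv2.connectedComponentsWithStats(b.reshape(480,640).astype(np.uint8))
        bo=sorted([w[(l==i).ravel()].mean(0) for i in range(1,n) if st[i,4]>8],key=lambda a:a[0])
        if len(bo)==2: print(c,k,'mid',(bo[0]+bo[1])/2,'off',((bo[0]+bo[1])/2)[:2]-[x,y],'yaw',np.degrees(np.arctan2(*(bo[1]-bo[0])[[1,0]])).round(1),'dz',(bo[1]-bo[0])[2].round(4))
        else: print(c,k,bo)
cv2.imwrite('pics/s7.png',cv2.resize(P['scene']['color'][140:380,200:440],None,fx=2.4,fy=2.4))
cv2.imwrite('pics/t7.png',cv2.resize(P['top']['color'][150:340,130:410],None,fx=2.5,fy=2.5))
E
```

```text
blue scene mid [0.5291 0.0846 0.0768] off [ 0.0014 -0.0024] yaw 2.7 dz -0.0005
blue top mid [0.5292 0.0876 0.0769] off [0.0015 0.0006] yaw 2.4 dz 0.0002
red scene mid [0.525  0.1641 0.0766] off [ 0.0003 -0.0029] yaw 1.9 dz 0.0
red top mid [0.5251 0.1659 0.0768] off [ 0.0004 -0.0011] yaw 3.5 dz 0.0002
yellow scene mid [0.5226 0.2434 0.0768] off [ 0.0013 -0.0036] yaw 3.3 dz -0.0002
yellow top mid [0.5226 0.2456 0.077 ] off [ 0.0013 -0.0014] yaw 2.3 dz 0.0001
white scene mid [0.5183 0.3241 0.0761] off [ 0.0003 -0.0029] yaw 3.0 dz 0.0003
white top mid [0.5186 0.325  0.0769] off [ 0.0006 -0.002 ] yaw 2.3 dz -0.0001
```

View pics/s7.png

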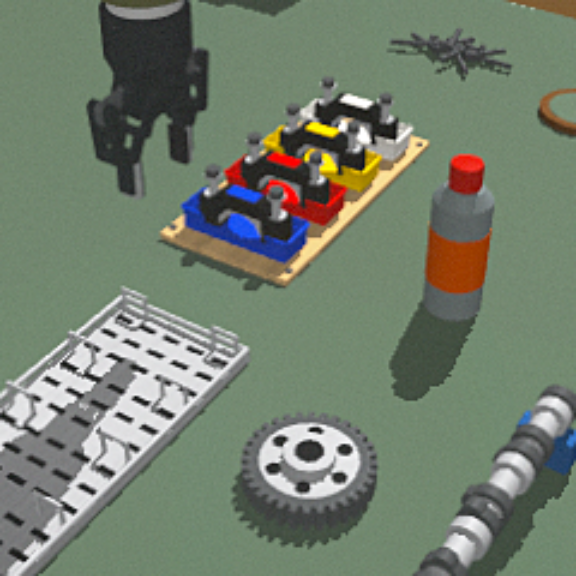

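View pics/t7.png

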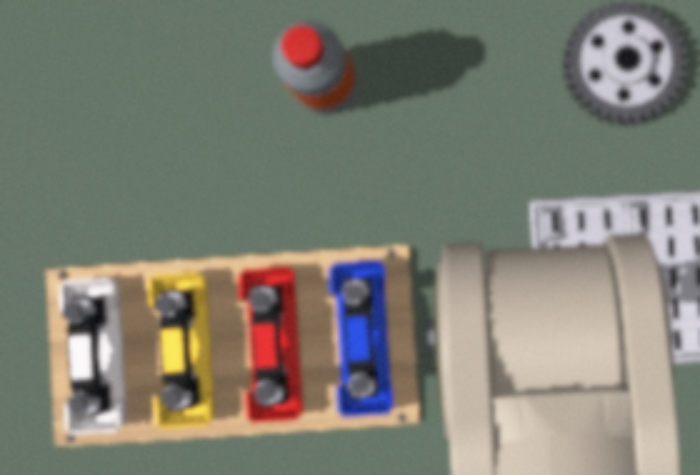

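The scene crop shows the four caps upright in their own cradles, at (247,200), (285,165), (322,135) and (358,105). The top crop agrees, and the gear and can have not moved. Bolt tops are at 77 mm (expected 79, the same 2 mm low as in the rack), offsets are at most 4 mm and yaw is right. Handing in.

```bash
python3 -c "
from cell import bot
print(bot.close_job())"
```

```text
the job is handed in; nothing more can be done
None
```

All four caps stand upright in the cradles of their own colours, each set down and released, with the gear and the spray can undisturbed; the job is handed in, but no verdict came back.

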